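# Load the tool carrier in setup order

## Robot

A 6-joint arm with a two-finger parallel gripper is mounted at the origin on the work surface. World frame = base frame: x ahead of the robot, y to its left, z up, the work surface at z = 0. Lengths are in m, angles in rad, forces in N, time in s.
With the tool pointing down it reaches from about 0.3 to 0.875 m from the base axis. Payload 6.4 kg.
Tool frame: the origin (TCP) lies midway between the tips of the shut fingers; the grasp point (between the pads) lies 19 mm behind it; z points along the fingers, y is the line along which they close (so a half turn about z gives the same grasp; the last joint's range is limited). The gripper opens to 85 mm and grips with 20 to 120 N. Pads are 22 mm wide; open, the fingers measure 114 mm over their backs; the gripper's body (76 mm by 85 mm) begins 54 mm behind the grasp point. The pads swing forward as they close: fully open they stand 13 mm farther back than shut.
Start: joints at [-1.422, 0.181, 1.607, -0, 1.354, -0.206], TCP at [0.2, -0.539, 0.231] pointing down, gripper open.
Joint ranges: [-2.99, 2.99], [-0.89, 2.07], [0.3, 2.58], [-1.14, 4.28], [0, 2.63], [-3.12, 3.12]. Speed limits (rad/s): [2.57, 2.57, 3.01, 3.14, 3.14, 3.14].

## Interface

Orientations are given as a unit quaternion [w, x, y, z].
In Python, from bench import ctrl gives the robot as it stands. The module is installed in compiled form; this text tells all that it offers.
- The arm moves only by the tool move_arm, never from a script. Its argument "plan" is one flat list of numbers, 6 for each row, row after row: the shift along the world's x, y, z in units of 50 mm (1.0 is 50 mm), then the turn, a rotation vector about the world's x, y, z in rad. A call has 1 to 10 rows; each row is the pose to reach, as a shift and turn from the pose commanded when the call began; what a row does not reach only later rows make up. A row lasts 1/8 s, in which the tool goes at most 62.5 mm and 10.7 degrees, less where a joint would pass 70% of its speed; a pose out of reach is approached as far as the arm can. A call with a gripper value outside its range is refused whole. "grip" is the finger opening in mm, from 0 to 85.4, set as the call begins (left out, the last holds). The fingers move at their own pace and stop on an object; the grip force is fixed at half the most. Time passes only in rows, so rows that repeat a pose let the fingers close. It gives the time, the measured TCP pose, the force, the opening and the grip force at its end, in the units of the state.
- ctrl.get_obs(): the state, without advancing time (a new reading comes with each control period).
- ctrl.camera(name): name is "side" or "top"; returns a dict with "pixels" (480x640x3 uint8, red, green, blue), "fx", "fy", "cx", "cy" (pixels), "origin" and "attitude" of the camera in the world. Camera axes: x right, y down, z forward; pixel columns grow to the right and rows downward; lengths in m; the calibration is good to about 2 mm. A picture is of the moment at which its call begins. There is no depth.
- ctrl.hand_in(): hands the job in; it is judged then, once.
The state is a dict: "time_s": time; "q": joint angles; "dq": joint speeds; "joint_efforts": joint torques, N m; "eef_pos": TCP position; "eef_rot": TCP orientation; "wrist_force": force on the tool from outside, world axes, zero at the start; "torque": the same for the moment, N m; "opening": opening from 0.0 (shut) to 1.0 (fully open); "grasp_force": force on a finger pad.
Only numpy, scipy, OpenCV 4.12 (cv2) and the standard library are available. Lean on these libraries where they do the work, as an engineer would, in place of code of your own. Each camera call takes 0.05 s, during which the arm holds its last target. There are 200 camera calls.

## Task

Move the four tool holders from the setup rack into the four free pockets of the five-place carrier, keeping them in the same left-to-right order (as the robot sees them), so that the machine gets them in the sequence they were set up. Lower each one fully home and upright in its pocket without dropping it in, let none fall over, and leave the boring head that already stands in the carrier where it is.

Things in the scene. Friction and masses are not known exactly. Their poses are not given: they have to be found in the camera images.
- collet_chuck_grip (a point): Holder to move: collet chuck, slotted nut, 10 mm end mill, 0.45 kg. All holders: 50 mm flange, 19 mm thick, its underside resting on the pocket rim; below it a taper and stud (see side_lock). This point: on the axis, 45 mm above the flange's underside, the height to grip; z up, yaw arbitrary. Here a body 35 mm across from 19 to 58 mm above the flange's underside; cutter to 82 mm.
- side_lock_grip (a point): Holder to move: bright plain 44 mm cylinder, 19 to 62 mm above the flange's underside, clamping screw in its side, thick 18 mm cutter to 82 mm. 0.55 kg. Flange and this point as for the collet chuck. Below the flange of every holder: taper 32 mm wide at the top, 18 mm wide 48 mm down, then a 13 mm stud, 64 mm in all.
- drill_chuck_grip (a point): Holder to move: dark keyless drill chuck, body 42 mm across from 19 to 54 mm above the flange's underside, nose tapering to 69 mm, thin 6 mm drill to 84 mm. 0.6 kg. Flange, taper and this point as for the collet chuck.
- shoulder_mill_grip (a point): Holder to move: shoulder mill, dark head 45 mm across from 31 to 72 mm above the flange's underside (38 mm arbor below it), five inserts round its flat top and a bolt in the middle, no higher than 74 mm. 0.6 kg. Flange, taper and this point as for the collet chuck.
- pocket_a: One of the four equal black pockets of the setup rack (fixed), 70 mm apart in a straight row, each holding one holder at the start. Origin: centre of its round mouth at rim height, 74 mm above the bench; y axis along the row to the robot's left, x axis across it, away from the robot. The letters say nothing of the order in the row.
- pocket_b: Another pocket of the setup rack, as pocket_a.
- pocket_c: Another pocket of the setup rack, as pocket_a.
- pocket_d: Another pocket of the setup rack, as pocket_a.
- carrier: Rack to fill: green sheet steel, fixed, 362 x 84 mm, bow handles at the ends. Five black pockets at x = 0, y = +140, +70, 0, -70, -140 mm; mouths 38 mm wide, rims 74 mm up (3 mm play round a seated taper, grip point then 119 mm above the bench). Origin: middle, bench height; y along the row to the robot's left, x away from the robot. Within 0.12 rad of square; nearer or farther than the setup rack.
- boring_head_grip (a point): Boring head standing in any one of the carrier's pockets, to be left there: bright 53 mm body, dark 50 x 26 mm slide block, 12 mm bar off-centre, up to 85 mm above its flange's underside (159 mm above the bench, the tallest). 0.7 kg. Flange, taper and this point as for the collet chuck.
There are look-alikes about, which are no part of the job. Leave any purple look-alike of the part that bears collet_chuck_grip alone. What is shaped like the part that bears shoulder_mill_grip but yellow is not meant.

How it is judged:
By the outcome, as a careful person would: the job done as asked, in the order asked, and still so for the second after the job is handed in, with the robot touching nothing.
It also fails if it takes over 96 s, if anything falls off the work surface, if the arm or the gripper's body presses on something with over 40 N, if the wrist force passes 120 N, or if a joint passes its speed limit or range.

## Working session

There is one attempt and no reset: what is moved stays moved. The work goes in short steps, Python scripts to look and compute and a tool call to move; the robot and the scene stay as the last step left them, time stands still between calls to the robot, and variables do not carry over. Pictures are saved under pics/ and viewed, at most 14 in all, crops included, and the job is handed in when it is done.

Besides the shell and the picture viewer there is one more tool, called after "Call:" as name(argument=value, ...), one argument or row to a line, values as JSON. move_arm: Moves the arm, as the interface text tells. Its arguments: {"type":"object","properties":{"plan":{"type":"array"},"grip":{"type":"number"}},"required":["plan"]}

```bash
mkdir -p pics; python3 - <<'E'
from bench import ctrl
import cv2,numpy as np
for n in("top","side"):
    c=ctrl.camera(n); cv2.imwrite(f"pics/{n}0.png",c["pixels"][:,:,::-1]); print(n,{k:np.round(v,4).tolist() for k,v in c.items() if k!="pixels"})
print(ctrl.get_obs())
E
```

```text
top {'fx': 611.0141, 'fy': 611.0141, 'cx': 316.704, 'cy': 243.6711, 'origin': [0.4961, 0.0423, 0.9481], 'attitude': [-0.0383, 0.7153, -0.697, 0.032]}
side {'fx': 436.9921, 'fy': 436.9921, 'cx': 312.738, 'cy': 239.6916, 'origin': [0.2812, 0.3527, 0.6099], 'attitude': [0.1289, -0.3561, 0.8696, -0.3169]}
{'time_s': 0.1, 'q': array([-1.42228000e+00,  1.81458991e-01,  1.60789630e+00,  7.36566244e-06,
        1.35379128e+00, -2.06269631e-01]), 'dq': array([-6.19674474e-05, -1.76687130e-03, -1.35786835e-03, -8.61607229e-04,
        1.32827371e-04,  2.39990111e-04]), 'joint_efforts': array([-6.13023094e-04, -4.45882881e+01, -3.52238095e+01, -3.01652117e-04,
        4.24216065e-03,  4.10635562e-05]), 'eef_pos': array([ 0.19971049, -0.53868492,  0.23048426]), 'eef_rot': array([-7.76530428e-04,  9.84306926e-01,  1.76463228e-01,  2.60271748e-05]), 'wrist_force': array([ 0.17516295,  0.14589635, -0.78633902]), 'torque': array([-0.01481934,  0.05849556, -0.02064332]), 'grasp_force': 0.0, 'opening': 1.0004953802459977}
```

View pics/top0.png

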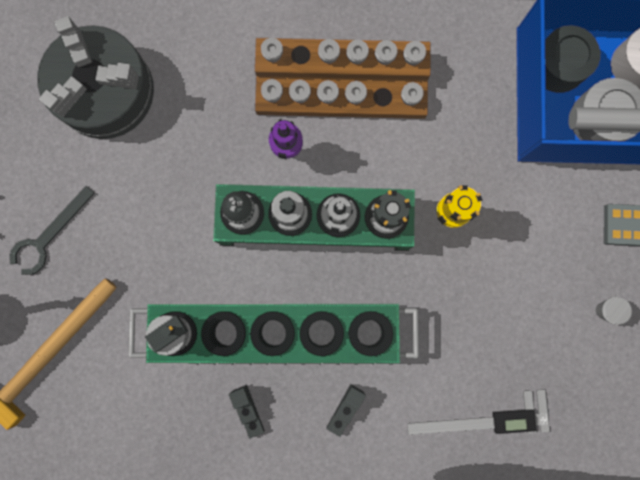

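View pics/side0.png

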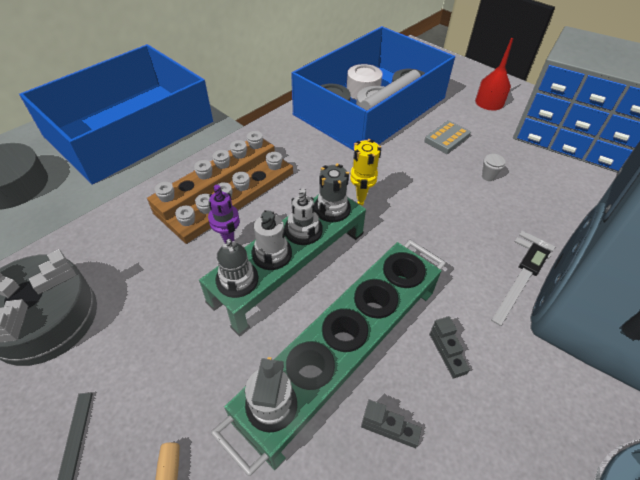

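Left to right as the robot sees them: drill chuck (240,212), side lock (290,212), collet chuck (339,213), shoulder mill (390,213). The boring head is in the carrier's leftmost pocket (170,334), and the free pockets are at about 224, 273, 322 and 370 on row 334.

```bash
cat > h.py <<'E'
from bench import ctrl
import cv2,numpy as np
from scipy.spatial.transform import Rotation as R
def rot(q): return R.from_quat(np.roll(q,-1))
def ray(c,uv):
    uv=np.atleast_2d(uv).astype(float)
    d=np.c_[(uv[:,0]-c["cx"])/c["fx"],(uv[:,1]-c["cy"])/c["fy"],np.ones(len(uv))]
    return rot(c["attitude"]).apply(d)
def plane(c,uv,z):
    d=ray(c,uv);o=np.array(c["origin"]);return o+d*((z-o[2])/d[:,2])[:,None]
def proj(c,p):
    d=rot(c["attitude"]).inv().apply(np.atleast_2d(p)-np.array(c["origin"]))
    return np.c_[d[:,0]/d[:,2]*c["fx"]+c["cx"],d[:,1]/d[:,2]*c["fy"]+c["cy"]]
E
python3 - <<'E'
from h import *
for n in("top","side"):
    c=ctrl.camera(n);im=cv2.cvtColor(c["pixels"],cv2.COLOR_RGB2BGR)
    hsv=cv2.cvtColor(im,cv2.COLOR_BGR2HSV)
    g=cv2.inRange(hsv,(60,90,40),(90,255,255))
    cs,_=cv2.findContours(g,cv2.RETR_CCOMP,cv2.CHAIN_APPROX_NONE)
    print(n)
    for k in cs:
        if cv2.contourArea(k)<300 or len(k)<6: continue
        h=cv2.convexHull(k);e=cv2.fitEllipse(h)
        r=cv2.minAreaRect(k)
        uv=e[0]; print("ell",np.round(e[0],1),np.round(e[1],1),"xy@74",plane(c,uv,.074)[0][:2].round(4),"rect",np.round(r[0],1),np.round(r[1],1),round(r[2],1),plane(c,r[0],.07)[0][:2].round(4))
    x0,y0,x1,y1=(130,170,430,370) if n=="top" else (190,120,460,470)
    z=cv2.resize(im[y0:y1,x0:x1],None,fx=2.6 if n=="top" else 1.7,fy=2.6 if n=="top" else 1.7,interpolation=cv2.INTER_CUBIC)
    cv2.imwrite(f"pics/{n}z.png",z)
E
```

```text
top
ell [277.4 331.6] [ 93.  301.9] xy@74 [0.4566 0.1037] rect [272.5 333.5] [ 57. 251.] 90.0 [0.4536 0.1108]
ell [370.9 333.3] [46.1 47.3] xy@74 [ 0.4577 -0.0289] rect [371. 333.] [46.7 45.3] 45.0 [ 0.458  -0.0293]
ell [321.6 333.3] [46.1 46.3] xy@74 [0.4559 0.041 ] rect [321.5 333.5] [45. 45.] 0.0 [0.4554 0.0411]
ell [272.4 333.2] [45.8 46.4] xy@74 [0.4541 0.1107] rect [272.  333.5] [46. 45.] 0.0 [0.4536 0.1115]
ell [223.  333.2] [45.5 46.8] xy@74 [0.4523 0.1807] rect [223.  333.5] [44.5 46. ] 45.0 [0.4517 0.1814]
ell [319.4 216.7] [ 65.3 334. ] xy@74 [0.6226 0.0484] rect [314.1 215.8] [199.2  57.5] 1.6 [0.6242 0.056 ]
ell [338.1 215.1] [45.2 47.1] xy@74 [0.6255 0.0214] rect [338. 215.] [46. 44.] 0.0 [0.6263 0.0215]
ell [241.9 212. ] [45.3 47.5] xy@74 [0.6266 0.1607] rect [242.  212.5] [46. 45.] 0.0 [0.6264 0.161 ]
ell [289.6 212.8] [46.1 48.1] xy@74 [0.6271 0.0915] rect [289.9 213.2] [46.5 45.2] 26.6 [0.6272 0.0913]
side
ell [261.4 421.3] [55.7 74.5] xy@74 [0.442  0.2748] rect [261.5 419. ] [70.  40.3] 45.0 [0.4452 0.2724]
ell [354.6 331.1] [ 86.3 227.7] xy@74 [0.4414 0.1072] rect [351.9 327.6] [ 64.9 205.8] 44.8 [0.4487 0.104 ]
ell [344.8 329.9] [44.8 48.1] xy@74 [0.4522 0.1153] rect [344.5 330. ] [47. 44.] 0.0 [0.4536 0.1139]
ell [376.  298.2] [40.2 46.2] xy@74 [0.454  0.0458] rect [376. 298.] [43.8 41. ] 45.0 [0.4555 0.0433]
ell [403.9 269.7] [36.5 44.3] xy@74 [ 0.456  -0.0232] rect [403.9 269.7] [43.4 36.2] 26.6 [ 0.4574 -0.026 ]
ell [279.1 258.4] [ 59.9 204.7] xy@74 [0.6066 0.0948] rect [286.1 250.8] [ 52.8 177.1] 56.6 [0.6122 0.0748]
```

View pics/topz.png

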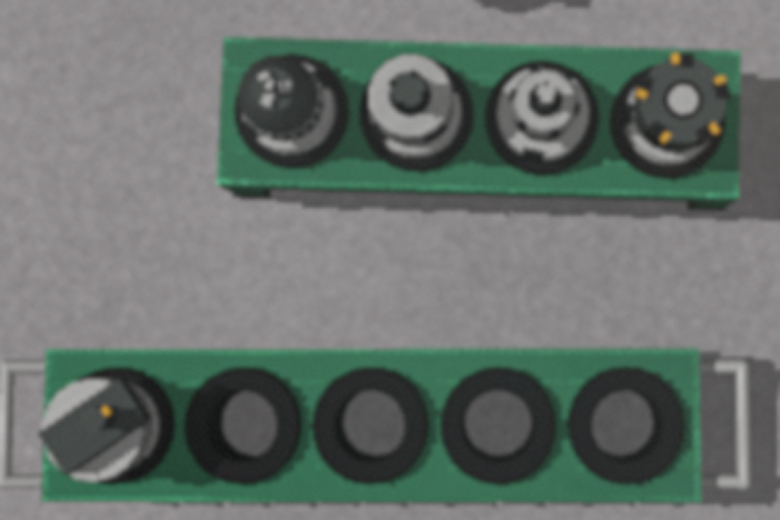

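View pics/sidez.png

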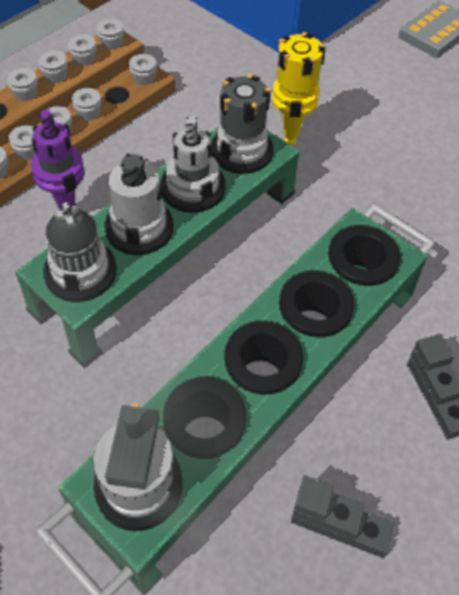

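The zooms confirm the order and types: second is the plain cylinder (side lock), third is the collet chuck. Next I triangulate the holder tips.

```bash
python3 - <<'E'
from h import *
t=ctrl.camera("top");s=ctrl.camera("side")
T=dict(drill=(233,198.8),side=(287.3,205.8),coll=(340,206.5),mill=(392.7,208.1))
S=dict(drill=(230.6,242.4),side=(268.2,212.9),coll=(302.4,191.8),mill=(334.1,172.9))
Z=dict(drill=.158,side=.156,coll=.156,mill=.147)
for n in T:
    print(n,plane(t,T[n],Z[n])[0][:2].round(4),plane(s,S[n],Z[n])[0][:2].round(4))
E
```

```text
drill [0.6312 0.1616] [0.6219 0.1626]
side [0.624  0.0902] [0.6282 0.0896]
coll [0.6248 0.0211] [0.6243 0.0248]
mill [ 0.6259 -0.0489] [ 0.626  -0.0473]
```

Call:
move_arm(
  plan=[8.5,14,0,0,0,1.216,8.5,14,0,0,0,1.216,8.5,14,0,0,0,1.216,8.5,14,0,0,0,1.216,8.5,14,0,0,0,1.216,8.5,14,0,0,0,1.216,8.5,14,0,0,0,1.216,8.5,14,0,0,0,1.216,8.5,14,0,0,0,1.216,8.5,14,0,0,0,1.216],
  grip=70,
)

```text
time_s: 1.55
eef_pos: [0.5251, -0.003, 0.2316]
eef_rot: [0.0, 0.707, 0.707, 0.0]
wrist_force: [0.9, -0.9, -0.2]
opening: 0.818
grasp_force: 0.0
```

Call:
move_arm(
  plan=[2.02,3.28,0,0,0,0,2.02,3.28,0,0,0,0,2.02,3.28,0,0,0,0,2.02,3.28,0,0,0,0,2.02,3.28,0,0,0,0],
)

```text
time_s: 2.17
eef_pos: [0.6248, 0.1592, 0.2307]
eef_rot: [-0.0, 0.707, 0.707, -0.001]
wrist_force: [0.2, -0.4, 0.4]
opening: 0.82
grasp_force: 0.0
```

```bash
python3 - <<'E'
from h import *
for n in("top","side"):
    c=ctrl.camera(n);im=c["pixels"][:,:,::-1].copy()
    cv2.imwrite(f"pics/{n}1.png",im)
a=cv2.imread("pics/side1.png");cv2.imwrite("pics/m1.png",cv2.resize(a[80:330,130:430],None,fx=2,fy=2))
print(ctrl.get_obs()["eef_pos"])
E
```

```text
[0.62467587 0.15791697 0.23122357]
```

View pics/m1.png

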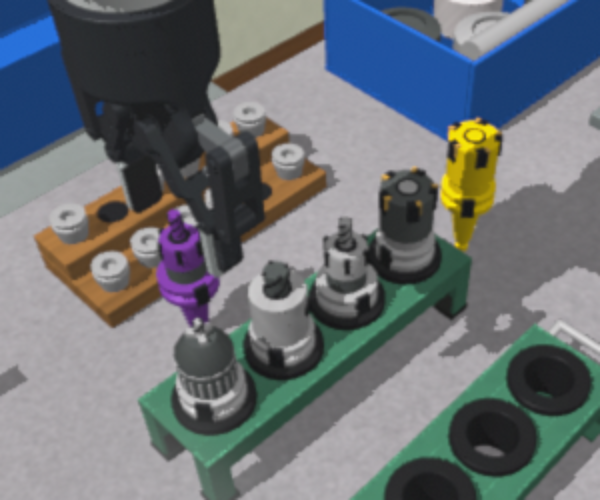

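The open gripper hovers above the drill chuck, at about (200,340) in the crop. I correct by about 2 mm, descend and close.

Call:
move_arm(
  plan=[0.02,0.05,-0.8,0,0,0,0.02,0.05,-1.6,0,0,0,0.02,0.05,-2.2,0,0,0,0.02,0.05,-2.66,0,0,0,0.02,0.05,-2.66,0,0,0,0.02,0.05,-2.66,0,0,0],
)

```text
time_s: 3.02
eef_pos: [0.6269, 0.1607, 0.0999]
eef_rot: [0.001, 0.708, 0.707, 0.001]
wrist_force: [1.0, -0.1, 0.1]
opening: 0.82
grasp_force: 0.0
```

```bash
python3 - <<'E'
from h import *
for n in("top","side"):
    c=ctrl.camera(n);im=c["pixels"][:,:,::-1].copy()
    cv2.imwrite(f"pics/{n}2.png",im)
a=cv2.imread("pics/side2.png")[180:310,170:310];b=cv2.imread("pics/top2.png")[150:280,200:340]
cv2.imwrite("pics/m2.png",cv2.resize(np.hstack([a,b]),None,fx=2.8,fy=2.8))
o=ctrl.get_obs();print(o["eef_pos"],o["wrist_force"])
E
```

```text
[0.62729276 0.16115353 0.10030755] [-0.11911023  0.24680741  0.12261766]
```

View pics/m2.png

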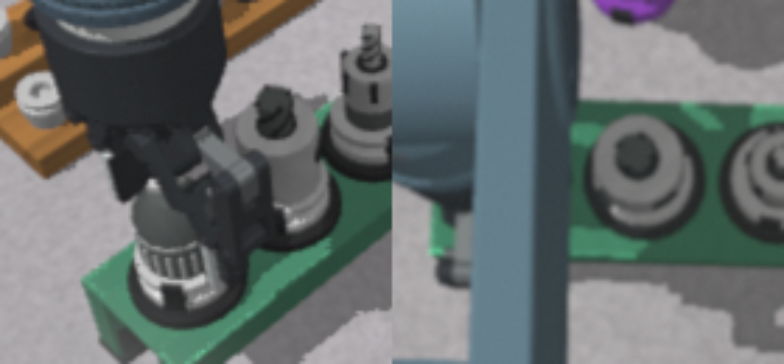

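```bash
python3 - <<'E'
from h import *
s=ctrl.camera("side")
P=[(.627-.035,.161,.105),(.627-.035,.150,.105),(.627-.035,.172,.105),(.627-.057,.161,.105),(.627,.161,.158),(.627,.161,.119),(.627+.035,.161,.125)]
print(((proj(s,P)-[170,180])*2.8).round())
E
```

```text
[[225. 272.]
 [241. 260.]
 [208. 285.]
 [253. 298.]
 [166. 167.]
 [177. 217.]
 [132. 172.]]
```

Call:
move_arm(
  plan=[0,0,0,0,0,0,0,0,0,0,0,0,0,0,0,0,0,0,0,0,0,0,0,0,0,0,0,0,0,0,0,0,0,0,0,0],
  grip=30,
)

```text
time_s: 3.92
eef_pos: [0.6269, 0.1617, 0.0994]
eef_rot: [0.001, 0.707, 0.707, 0.001]
wrist_force: [-1.0, -0.8, 5.8]
opening: 0.469
grasp_force: 60.6
```

```bash
python3 - <<'E'
from h import *
c=ctrl.camera("side");a=c["pixels"][180:310,170:310,::-1]
cv2.imwrite("pics/m3.png",cv2.resize(a,None,fx=4,fy=4))
o=ctrl.get_obs();print(o["eef_pos"],o["wrist_force"],o["torque"],o["opening"]*85.4,o["grasp_force"])
E
```

```text
[0.62690915 0.16165207 0.09936943] [-0.44195274 -0.53071566  6.33155598] [ 0.03879209  0.12853592 -0.02271633] 40.62479806018327 60.562147551631824
```

View pics/m3.png

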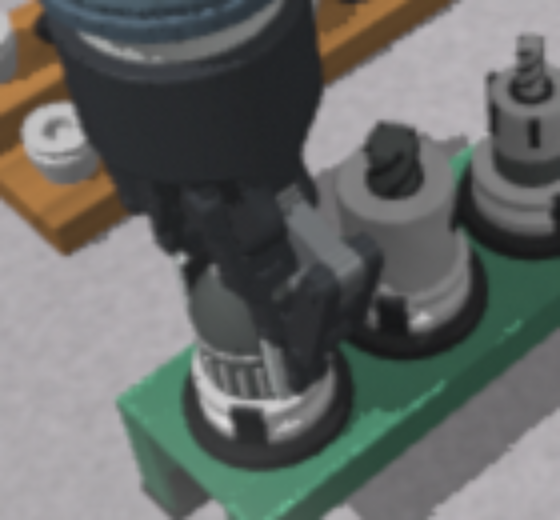

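Good grip: 60 N at 40.6 mm, with the pad centred on the body at about (300,355). I lift straight up.

Call:
move_arm(
  plan=[0,0,0.2,0,0,0,0,0,0.6,0,0,0,0,0,1.1,0,0,0,0,0,1.6,0,0,0,0,0,2.0,0,0,0,-1.0,0.1,2.0,0,0,0,-2.0,0.2,2.0,0,0,0,-3.0,0.35,2.0,0,0,0,-3.48,0.4,2.0,0,0,0,-3.48,0.4,2.0,0,0,0],
)

```text
time_s: 5.22
eef_pos: [0.4504, 0.182, 0.1987]
eef_rot: [-0.0, 0.707, 0.708, -0.0]
wrist_force: [-0.7, -0.4, -5.0]
opening: 0.473
grasp_force: 63.0
```

```bash
python3 - <<'E'
from h import *
ims={}
for n in("top","side"):
    c=ctrl.camera(n);ims[n]=c["pixels"][:,:,::-1].copy()
    cv2.imwrite(f"pics/{n}4.png",ims[n])
o=ctrl.get_obs();p=o["eef_pos"];print(p,o["eef_rot"],o["wrist_force"],o["torque"],o["opening"]*85.4)
a=ims["side"][240:460,200:440]
for q in proj(c,[(p[0],p[1],p[2]-.1+.010),(p[0],p[1],p[2]-.1+.026),(.4521,.1815,.074)])-[200,240]: print((q*2.5).round())
cv2.imwrite("pics/m4.png",cv2.resize(a,None,fx=2.5,fy=2.5))
E
```

```text
[0.45267268 0.18159836 0.19910642] [5.60126830e-04 7.07027449e-01 7.07185600e-01 6.32239754e-04] [ 0.76499407  0.31436645 -6.4649292 ] [-0.03210611  0.00477802  0.03841668] 40.31304183565481
[276. 276.]
[276. 261.]
[277. 307.]
```

View pics/m4.png

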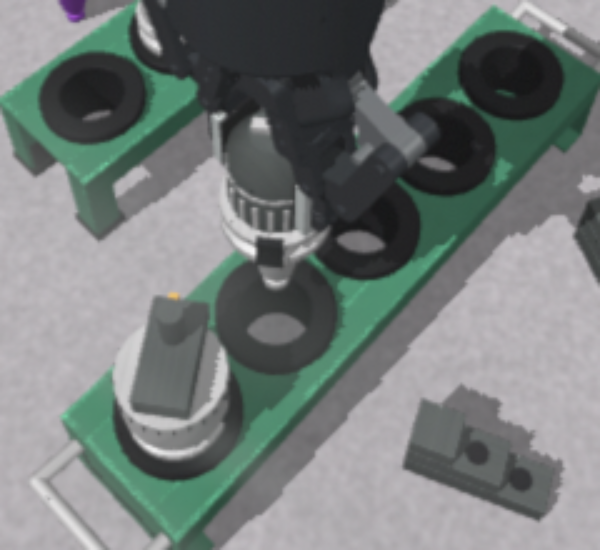

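The holder hangs with its stud at (276,290), above the pocket mouth, whose ring is centred at about (276,314). The prediction with the same camera bias agrees to 1–2 mm, so I lower it.

Call:
move_arm(
  plan=[0,0,-0.4,0,0,0,0,0,-0.8,0,0,0,0,0,-1.2,0,0,0,0,0,-1.5,0,0,0,0,0,-1.7,0,0,0,0,0,-1.8,0,0,0,0,0,-1.85,0,0,0,0,0,-1.9,0,0,0,0,0,-1.92,0,0,0],
)

```text
time_s: 6.45
eef_pos: [0.4523, 0.1816, 0.1025]
eef_rot: [0.0, 0.707, 0.707, 0.0]
wrist_force: [0.1, 0.1, -5.6]
opening: 0.475
grasp_force: 63.2
```

Call:
move_arm(
  plan=[0,0,-0.02,0,0,0,0,0,-0.04,0,0,0,0,0,-0.06,0,0,0,0,0,-0.06,0,0,0],
)

```text
time_s: 6.95
eef_pos: [0.4522, 0.1816, 0.0994]
eef_rot: [0.0, 0.707, 0.707, 0.0]
wrist_force: [0.1, -0.5, -4.2]
opening: 0.474
grasp_force: 63.5
```

Call:
move_arm(
  plan=[0,0,-0.01,0,0,0,0,0,-0.02,0,0,0,0,0,-0.02,0,0,0],
)

```text
time_s: 7.32
eef_pos: [0.4523, 0.1816, 0.0994]
eef_rot: [0.0, 0.707, 0.707, -0.0]
wrist_force: [-5.8, -0.9, 8.1]
opening: 0.473
grasp_force: 64.3
```

Call:
move_arm(
  plan=[0,0,0,0,0,0,0,0,0,0,0,0,0,0,0,0,0,0,0,0,0,0,0,0],
  grip=70,
)

```text
time_s: 7.82
eef_pos: [0.4523, 0.1815, 0.0983]
eef_rot: [0.0, 0.707, 0.707, 0.0]
wrist_force: [-0.5, 0.1, -0.5]
opening: 0.821
grasp_force: 0.0
```

Call:
move_arm(
  plan=[0,0,0.3,0,0,0,0,0,1.0,0,0,0,0,0,1.7,0,0,0,0,0,2.3,0,0,0,1.0,-0.5,2.3,0,0,0,2.0,-1.1,2.3,0,0,0,3.0,-1.6,2.3,0,0,0,3.47,-1.82,2.3,0,0,0,3.47,-1.82,2.3,0,0,0,3.47,-1.82,2.3,0,0,0],
)

```text
time_s: 9.07
eef_pos: [0.6249, 0.091, 0.2136]
eef_rot: [-0.0, 0.707, 0.707, -0.0]
wrist_force: [-0.5, 0.8, -0.5]
opening: 0.818
grasp_force: 0.0
```

```bash
python3 - <<'E'
from h import *
ims={}
for n in("top","side"):
    c=ctrl.camera(n);ims[n]=c["pixels"][:,:,::-1].copy()
    cv2.imwrite(f"pics/{n}5.png",ims[n])
o=ctrl.get_obs();print(o["eef_pos"])
cv2.imwrite("pics/m5.png",np.hstack([cv2.resize(ims["side"][240:460,200:400],(400,440)),cv2.resize(ims["top"][270:380,130:230],(400,440))]))
E
```

```text
[0.62471235 0.0913787  0.21371498]
```

View pics/m5.png

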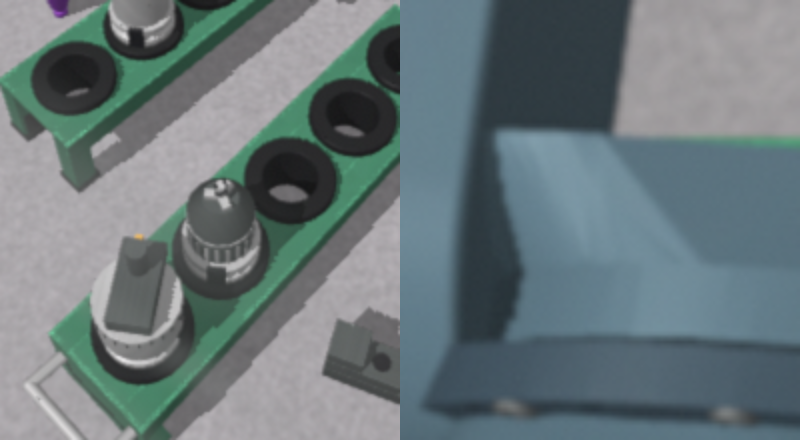

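The drill chuck stands upright and seated, at (222,240) in the left half of the crop. Next is the side lock.

Call:
move_arm(
  plan=[0.02,-0.02,-0.8,0,0,0,0.02,-0.02,-1.5,0,0,0,0.02,-0.02,-2.0,0,0,0,0.02,-0.02,-2.27,0,0,0,0.02,-0.02,-2.27,0,0,0],
)

```text
time_s: 9.8
eef_pos: [0.6258, 0.09, 0.0994]
eef_rot: [-0.001, 0.707, 0.707, -0.001]
wrist_force: [-0.7, -0.4, 1.0]
opening: 0.821
grasp_force: 0.0
```

Call:
move_arm(
  plan=[0.02,0,0,0,0,0,0.02,0,0,0,0,0,0.02,0,0,0,0,0,0.02,0,0,0,0,0,0.02,0,0,0,0,0,0.02,0,0,0,0,0],
  grip=30,
)

```text
time_s: 10.55
eef_pos: [0.6289, 0.0896, 0.1018]
eef_rot: [0.001, 0.707, 0.707, 0.001]
wrist_force: [-0.9, 0.6, 6.2]
opening: 0.5
grasp_force: 61.9
```

Call:
move_arm(
  plan=[0,0,0.2,0,0,0,0,0,0.6,0,0,0,0,0,1.1,0,0,0,0,0,1.6,0,0,0,0,0,2.0,0,0,0,-1.0,0.1,2.0,0,0,0,-2.0,0.2,2.0,0,0,0,-3.0,0.35,2.0,0,0,0,-3.46,0.42,2.0,0,0,0,-3.46,0.42,2.0,0,0,0],
)

```text
time_s: 11.8
eef_pos: [0.4533, 0.1109, 0.2004]
eef_rot: [0.0, 0.707, 0.707, 0.0]
wrist_force: [0.6, 0.3, -3.9]
opening: 0.495
grasp_force: 62.9
```

```bash
python3 - <<'E'
from h import *
c=ctrl.camera("side");im=c["pixels"][:,:,::-1]
o=ctrl.get_obs();p=o["eef_pos"];print(p,o["eef_rot"],o["wrist_force"],o["torque"],o["opening"]*85.4)
for q in proj(c,[(p[0],p[1],p[2]-.09),(.454,.1112,.074)])-[240,200]: print((q*2.5).round())
cv2.imwrite("pics/m6.png",cv2.resize(im[200:400,240:440],None,fx=2.5,fy=2.5))
E
```

```text
[0.45469154 0.11067474 0.2007064 ] [6.50438788e-04 7.06952768e-01 7.07260211e-01 5.95999386e-04] [-0.3096918   0.2574315  -3.75902325] [ 0.02470489 -0.02078002  0.01093668] 42.862857749819334
[268. 282.]
[264. 318.]
```

View pics/m6.png

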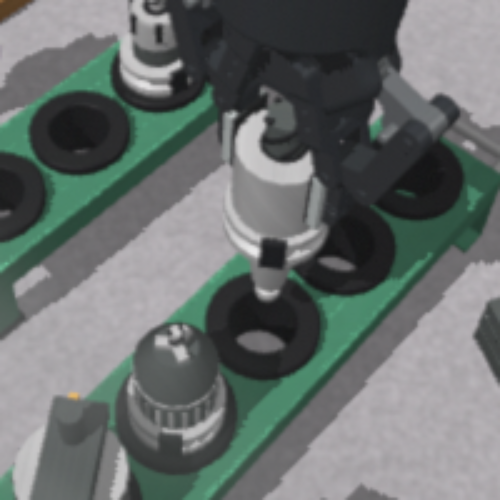

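The stud, at (267,298), sits above the mouth of the middle pocket, whose ring is centred at about (262,322). I lower with a 1 mm correction.

Call:
move_arm(
  plan=[-0.02,0.02,-0.4,0,0,0,-0.02,0.02,-0.8,0,0,0,-0.02,0.02,-1.2,0,0,0,-0.02,0.02,-1.5,0,0,0,-0.02,0.02,-1.7,0,0,0,-0.02,0.02,-1.8,0,0,0,-0.02,0.02,-1.87,0,0,0,-0.02,0.02,-1.93,0,0,0,-0.02,0.02,-1.96,0,0,0,-0.02,0.02,-1.98,0,0,0],
)

```text
time_s: 13.1
eef_pos: [0.4539, 0.1116, 0.1017]
eef_rot: [0.0, 0.707, 0.707, 0.0]
wrist_force: [-6.1, -1.5, 11.4]
opening: 0.501
grasp_force: 63.9
```

Call:
move_arm(
  plan=[0,0,-0.01,0,0,0,0,0,-0.02,0,0,0,0,0,-0.02,0,0,0],
)

```text
time_s: 13.48
eef_pos: [0.4539, 0.1116, 0.1017]
eef_rot: [0.0, 0.707, 0.707, -0.0]
wrist_force: [-8.5, -1.2, 14.0]
opening: 0.503
grasp_force: 64.5
```

Call:
move_arm(
  plan=[0,0,0,0,0,0,0,0,0,0,0,0,0,0,0,0,0,0,0,0,0,0,0,0],
  grip=70,
)

```text
time_s: 13.98
eef_pos: [0.4537, 0.1115, 0.0997]
eef_rot: [-0.0, 0.707, 0.707, 0.0]
wrist_force: [0.2, 0.3, 0.4]
opening: 0.818
grasp_force: 0.0
```

Call:
move_arm(
  plan=[0,0,0.3,0,0,0,0,0,1.0,0,0,0,0,0,1.7,0,0,0,0,0,2.3,0,0,0,1.0,-0.5,2.3,0,0,0,2.0,-1.1,2.3,0,0,0,3.0,-1.6,2.3,0,0,0,3.44,-1.8,2.3,0,0,0,3.44,-1.8,2.3,0,0,0,3.44,-1.8,2.3,0,0,0],
)

```text
time_s: 15.22
eef_pos: [0.6248, 0.0221, 0.2151]
eef_rot: [-0.0, 0.707, 0.707, -0.0]
wrist_force: [0.4, -0.0, -0.1]
opening: 0.823
grasp_force: 0.0
```

```bash
python3 - <<'E'
from h import *
c=ctrl.camera("side");im=c["pixels"][:,:,::-1]
print(ctrl.get_obs()["eef_pos"])
cv2.imwrite("pics/m7.png",cv2.resize(im[140:440,200:440],None,fx=2,fy=2))
E
```

```text
[0.6246713  0.02228459 0.21515658]
```

View pics/m7.png

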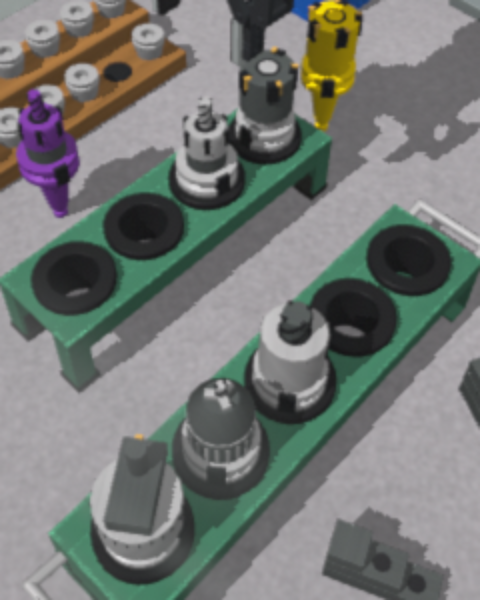

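The drill chuck (220,430) and the side lock (290,355) both stand upright and seated. Next is the collet chuck.

Call:
move_arm(
  plan=[0.02,-0.01,-0.8,0,0,0,0.02,-0.01,-1.5,0,0,0,0.02,-0.01,-2.0,0,0,0,0.02,-0.01,-2.3,0,0,0,0.02,-0.01,-2.3,0,0,0],
)

```text
time_s: 15.9
eef_pos: [0.6256, 0.0216, 0.0992]
eef_rot: [-0.001, 0.707, 0.707, -0.001]
wrist_force: [-0.1, -0.7, 0.6]
opening: 0.82
grasp_force: 0.0
```

Call:
move_arm(
  plan=[0,0,0,0,0,0,0,0,0,0,0,0,0,0,0,0,0,0,0,0,0,0,0,0,0,0,0,0,0,0,0,0,0,0,0,0],
  grip=25,
)

```text
time_s: 16.65
eef_pos: [0.6275, 0.021, 0.1015]
eef_rot: [0.001, 0.707, 0.707, 0.001]
wrist_force: [-1.9, 0.3, 6.8]
opening: 0.392
grasp_force: 59.9
```

Call:
move_arm(
  plan=[0,0,0.2,0,0,0,0,0,0.6,0,0,0,0,0,1.1,0,0,0,0,0,1.6,0,0,0,0,0,2.0,0,0,0,-1.0,0.1,2.0,0,0,0,-2.0,0.2,2.0,0,0,0,-3.0,0.35,2.0,0,0,0,-3.41,0.4,2.0,0,0,0,-3.41,0.4,2.0,0,0,0],
)

```text
time_s: 17.9
eef_pos: [0.4551, 0.0414, 0.2004]
eef_rot: [0.0, 0.707, 0.707, 0.0]
wrist_force: [0.9, 0.6, -4.8]
opening: 0.394
grasp_force: 61.7
```

```bash
python3 - <<'E'
from h import *
c=ctrl.camera("side");im=c["pixels"][:,:,::-1]
o=ctrl.get_obs();p=o["eef_pos"];print(p,o["wrist_force"],o["torque"],o["opening"]*85.4)
for q in proj(c,[(p[0],p[1],p[2]-.09),(.4558,.041,.074)])-[270,170]: print((q*2.5).round())
cv2.imwrite("pics/m8.png",cv2.resize(im[170:370,270:470],None,fx=2.5,fy=2.5))
E
```

```text
[0.45647513 0.04101717 0.20074935] [ 0.47728887 -0.12999201 -3.30476665] [-0.03303609  0.0104062  -0.0682314 ] 33.47636347893145
[275. 277.]
[268. 314.]
```

View pics/m8.png

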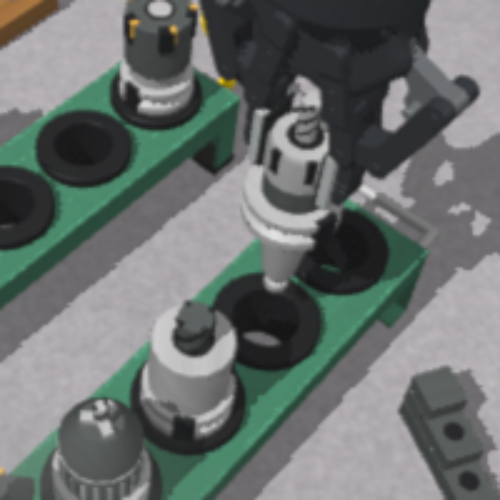

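The collet chuck's stud at (276,292) lines up with its pocket, centred at (267,320), just as the last one did. I lower it.

Call:
move_arm(
  plan=[-0.01,0.01,-0.4,0,0,0,-0.01,0.01,-0.8,0,0,0,-0.01,0.01,-1.2,0,0,0,-0.01,0.01,-1.5,0,0,0,-0.01,0.01,-1.7,0,0,0,-0.01,0.01,-1.8,0,0,0,-0.01,0.01,-1.87,0,0,0,-0.01,0.01,-1.93,0,0,0,-0.01,0.01,-1.96,0,0,0,-0.01,0.01,-1.98,0,0,0],
)

```text
time_s: 19.2
eef_pos: [0.4559, 0.0415, 0.1015]
eef_rot: [0.0, 0.707, 0.707, 0.0]
wrist_force: [-5.7, 0.1, 9.0]
opening: 0.392
grasp_force: 63.1
```

Call:
move_arm(
  plan=[0,0,-0.01,0,0,0,0,0,-0.02,0,0,0,0,0,-0.02,0,0,0],
)

```text
time_s: 19.58
eef_pos: [0.4558, 0.0415, 0.1015]
eef_rot: [0.0, 0.707, 0.707, -0.0]
wrist_force: [-7.2, 0.8, 11.6]
opening: 0.393
grasp_force: 63.7
```

Call:
move_arm(
  plan=[0,0,0,0,0,0,0,0,0,0,0,0,0,0,0,0,0,0,0,0,0,0,0,0],
  grip=70,
)

```text
time_s: 20.08
eef_pos: [0.4557, 0.0415, 0.0998]
eef_rot: [0.0, 0.707, 0.707, 0.0]
wrist_force: [0.0, 1.0, -0.2]
opening: 0.821
grasp_force: 0.0
```

Call:
move_arm(
  plan=[0,0,0.3,0,0,0,0,0,1.0,0,0,0,0,0,1.7,0,0,0,0,0,2.3,0,0,0,1.0,-0.5,2.3,0,0,0,2.0,-1.1,2.3,0,0,0,3.0,-1.6,2.3,0,0,0,3.42,-1.82,2.3,0,0,0,3.42,-1.82,2.3,0,0,0,3.42,-1.82,2.3,0,0,0],
)

```text
time_s: 21.32
eef_pos: [0.6258, -0.0489, 0.2151]
eef_rot: [-0.0, 0.707, 0.707, -0.0]
wrist_force: [0.2, -0.2, -0.2]
opening: 0.818
grasp_force: 0.0
```

Call:
move_arm(
  plan=[0,0,-0.8,0,0,0,0,0,-1.5,0,0,0,0,0,-2.0,0,0,0,0,0,-2.28,0,0,0,0,0,-2.28,0,0,0],
)

```text
time_s: 21.95
eef_pos: [0.6257, -0.0488, 0.1004]
eef_rot: [-0.001, 0.707, 0.707, -0.0]
wrist_force: [-0.7, -0.1, 0.3]
opening: 0.822
grasp_force: 0.0
```

Call:
move_arm(
  plan=[0,0,0,0,0,0,0,0,0,0,0,0,0,0,0,0,0,0,0,0,0,0,0,0,0,0,0,0,0,0,0,0,0,0,0,0],
  grip=30,
)

```text
time_s: 22.7
eef_pos: [0.6275, -0.0496, 0.1027]
eef_rot: [0.001, 0.707, 0.707, 0.001]
wrist_force: [-3.4, 0.5, 6.5]
opening: 0.515
grasp_force: 61.6
```

Call:
move_arm(
  plan=[0,0,0.2,0,0,0,0,0,0.6,0,0,0,0,0,1.1,0,0,0,0,0,1.6,0,0,0,0,0,2.0,0,0,0,-1.0,0.1,2.0,0,0,0,-2.0,0.2,2.0,0,0,0,-3.0,0.35,2.0,0,0,0,-3.38,0.4,2.0,0,0,0,-3.38,0.4,2.0,0,0,0],
)

```text
time_s: 23.95
eef_pos: [0.4567, -0.0292, 0.2014]
eef_rot: [0.0, 0.707, 0.707, 0.0]
wrist_force: [1.0, -0.1, -5.3]
opening: 0.511
grasp_force: 64.1
```

```bash
python3 - <<'E'
from h import *
c=ctrl.camera("side");im=c["pixels"][:,:,::-1]
o=ctrl.get_obs();p=o["eef_pos"];print(p,o["wrist_force"],o["torque"],o["opening"]*85.4)
for q in proj(c,[(p[0],p[1],p[2]-.09),(.4576,-.0293,.074)])-[300,150]: print((q*2.5).round())
cv2.imwrite("pics/m9.png",cv2.resize(im[150:350,300:500],None,fx=2.5,fy=2.5))
E
```

```text
[ 0.45795213 -0.02956254  0.20170947] [ 1.32166683 -0.59703904 -6.03396153] [ 0.01934425 -0.0687882  -0.00598239] 43.49180365447183
[274. 253.]
[264. 292.]
```

View pics/m9.png

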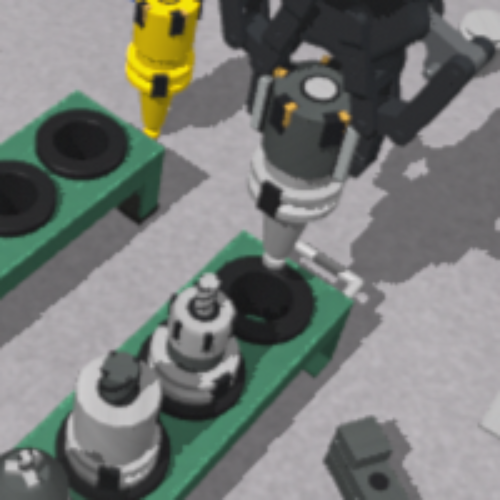

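The shoulder mill's stud at (275,266) is aligned with the last pocket, centred at (263,298). The collet chuck is seated. I lower the mill.

Call:
move_arm(
  plan=[-0.01,0.01,-0.4,0,0,0,-0.01,0.01,-0.8,0,0,0,-0.01,0.01,-1.2,0,0,0,-0.01,0.01,-1.5,0,0,0,-0.01,0.01,-1.7,0,0,0,-0.01,0.01,-1.8,0,0,0,-0.01,0.01,-1.87,0,0,0,-0.01,0.01,-1.93,0,0,0,-0.01,0.01,-1.96,0,0,0,-0.01,0.01,-1.98,0,0,0],
)

```text
time_s: 25.25
eef_pos: [0.4574, -0.029, 0.1027]
eef_rot: [0.0, 0.707, 0.707, 0.0]
wrist_force: [-6.3, 1.4, 9.2]
opening: 0.515
grasp_force: 65.2
```

Call:
move_arm(
  plan=[0,0,-0.01,0,0,0,0,0,-0.02,0,0,0,0,0,-0.02,0,0,0],
)

```text
time_s: 25.62
eef_pos: [0.4574, -0.029, 0.1027]
eef_rot: [0.0, 0.707, 0.707, -0.0]
wrist_force: [-8.4, 1.7, 12.9]
opening: 0.512
grasp_force: 65.7
```

Seated. I release it, retreat up and away to the right, and look.

Call:
move_arm(
  plan=[0,0,0,0,0,0,0,0,0,0,0,0,0,0,0,0,0,0,0,0,0,0,0,0],
  grip=70,
)

```text
time_s: 26.12
eef_pos: [0.4573, -0.029, 0.1008]
eef_rot: [0.0, 0.707, 0.707, 0.0]
wrist_force: [0.7, 0.2, 0.4]
opening: 0.82
grasp_force: 0.0
```

Call:
move_arm(
  plan=[0,0,0.3,0,0,0,0,0,1.0,0,0,0,0,0,1.8,0,0,0,0,0,2.6,0,0,0,0,-1.2,3.0,0,0,0,0,-2.4,3.0,0,0,0,0,-3.6,3.0,0,0,0,0,-4.5,3.0,0,0,0,0,-4.5,3.0,0,0,0,0,-4.5,3.0,0,0,0],
)

```text
time_s: 27.38
eef_pos: [0.457, -0.2535, 0.2512]
eef_rot: [-0.0, 0.707, 0.707, 0.0]
wrist_force: [0.2, -0.2, -0.8]
opening: 0.822
grasp_force: 0.0
```

```bash
python3 - <<'E'
from h import *
a=ctrl.camera("side")["pixels"][200:480,200:480,::-1];b=ctrl.camera("top")["pixels"][160:440,130:410,::-1]
cv2.imwrite("pics/m10.png",cv2.resize(np.hstack([a,b]),None,fx=1.42,fy=1.42))
o=ctrl.get_obs();print(o["eef_pos"],o["dq"].round(3))
E
```

```text
[ 0.45722801 -0.25273887  0.25112163] [ 0.008 -0.001  0.002 -0.001 -0.004 -0.003]
```

View pics/m10.png

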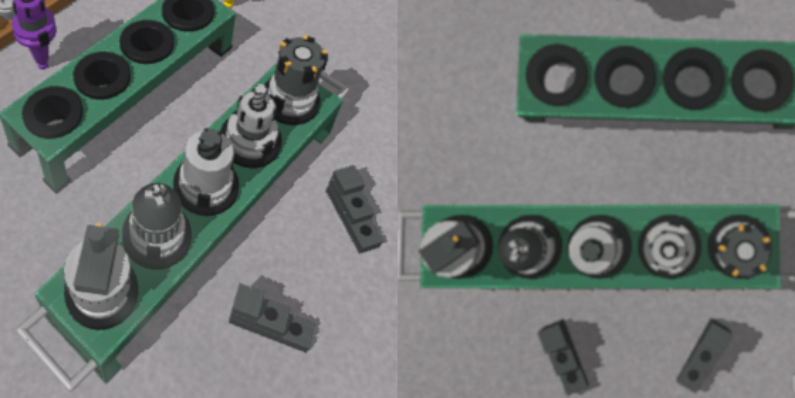

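All five holders stand upright in the carrier: boring head, drill chuck, side lock, collet chuck, shoulder mill (top-view columns 455, 530, 597, 668 and 740). The setup rack is empty.

```bash
python3 -c "
from bench import ctrl
print(ctrl.hand_in())"
```

```text
the job is handed in; nothing more can be done
None
```

All four holders are seated upright in the carrier in their original left-to-right order (drill chuck, side lock, collet chuck, shoulder mill), the boring head was not touched, and the job was handed in at about 27 s.

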